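# Centre a film roller on the measuring stage

## Robot

A 6-joint arm with a two-finger parallel gripper is mounted at the origin on the work surface. World frame = base frame: x ahead of the robot, y to its left, z up, the work surface at z = 0. Lengths are in m, angles in rad, forces in N, time in s.
With the tool pointing down it reaches from about 0.35 to 0.775 m from the base axis. Payload 5.5 kg.
Tool frame: the origin (TCP) lies at the very end of the fingers, on their centre line; the grasp point (between the pads) lies 19 mm behind it; z points along the fingers, y is the direction in which the jaws open and shut (so a half turn about z gives the same grasp; the last joint's range is limited). The gripper opens to 85 mm and grips with 20 to 120 N. Pads are 22 mm wide; open, the fingers measure 114 mm over their backs; the gripper's body (76 mm by 85 mm) begins 54 mm behind the grasp point. The pads swing forward as they close: fully open they stand 13 mm farther back than shut.
Start: joints at [-1.353, 0.313, 0.046, 1.304, 0, 1.431], TCP at [0.201, -0.539, 0.231] pointing down, gripper open.
Joint ranges: [-2.76, 2.76], [-0.86, 1.69], [-1.03, 1.26], [-2.2, 2.34], [-1.47, 1.5], [-3.14, 3.14]. Speed limits (rad/s): [2.57, 2.57, 3.14, 3.14, 3.14, 3.14].

## Interface

Orientations are given as a unit quaternion [w, x, y, z].
In Python, from workcell import get_state, vision, workorder, silhouettes, tip_of gives the robot as it stands.
- The arm moves only by the shell command python3 -m inch 'ROWS' [FORCE]. ROWS is JSON, a list of rows, each a list of 7 numbers: the shift along the tool's x, y, z in cm, then the turn, a rotation vector about the tool's x, y, z in degrees, then the finger opening in cm, from 0 to 8.54. In form: [[dx, dy, dz, rx, ry, rz, hand], ...]. A call has 1 to 5 rows; each row shifts and turns the commanded pose from where the row before left it, along the tool's axes as they then stand; what a row does not reach is not made up. A row lasts 1/10 s, in which the tool goes at most 50 mm and 8.59 degrees, less where a joint would pass 70% of its speed; a pose out of reach is approached as far as the arm can. A call with a gripper value outside its range is refused whole. The fingers move at their own pace and stop on an object; FORCE is the grip in N (left out, the last holds). Time passes only in rows, so rows that do not move let the fingers close. It gives the time, the measured TCP pose, the force and the opening at its end, in the units of the state.
- get_state(): the state, without advancing time (a new reading comes with each control period).
- vision.read_camera(name): name is "side" or "top" or "wrist"; returns a dict with "pixels" (384x512x3 uint8, red, green, blue), "depth" (384x512 float32, m along the optical axis (not along the pixel's ray), 0 where there is no reading), "mtx" (3x3 intrinsics, pixels), "T" (4x4, takes a point from camera to world coordinates); the wrist camera has in their place "tool_from_camera" (4x4, takes a point from camera to tool coordinates, whose origin is the TCP and whose axes are the flange's). Camera axes: x right, y up, looking along -z (the intrinsics and any distortion apply to the point x, -y, -z); pixel columns grow to the right and rows downward; lengths in m; the calibration is good to about 2 mm. The wrist camera is an equidistant fisheye: a pixel r from the principal point sees the ray r / f radians off the axis. A picture is of the moment at which its call begins: read the wrist's pose just before it.
- workorder.hand_in(): hands the job in, once; it reports no verdict.
Trained networks look in a picture, given as the dict that the camera call returned (one of the last four; its "shot" number tells which), for a name from the list of things; names that differ only in an ending like _2 or _b are one class to them, and where a whole thing is asked for, a point or a joint stands for the part that bears it (a point fixed in the world has none). Each returns a list of dicts, best first, with "confidence" (0 to 1); they miss things now and then, are a little off and sometimes report something else, mostly with a low value. They report only what shows in the picture. A call takes as long as a camera call. They do not tell look-alikes from the thing itself.
- silhouettes(picture, label): "mask" (384x512 bool, what is visible of it) and "location" ([column, row] in pixels, amid what is visible of it).
- tip_of(picture, label): "location" ([column, row] in pixels: a listed point, or the origin of a listed thing).
The state is a dict: "clock": time; "joint_pos": joint angles; "qvel": joint speeds; "tau": joint torques, N m; "tcp_pos": TCP position; "orientation": TCP orientation; "wrist_force": force on the tool from outside, world axes, zero at the start; "ft_torque": the same for the moment, N m; "finger_gap": finger opening in m.
Only numpy, scipy, OpenCV 4.12 (cv2) and the standard library are available. Lean on these libraries where they do the work, as an engineer would, in place of code of your own. Each camera call takes 0.05 s, during which the arm holds its last target.

## Task

The tall brass film roller stands off-centre on the small round stage: with the gripper, nudge it low down with light taps until its flange lies wholly inside the white ring, still standing upright, and let go of it. Then press the green button on the grey measuring box all the way down to take the measurement, and let it come back up. Do not grip, lift, topple or push hard on the roller, do not press the button before the roller is centred, and leave everything else on the table where it is.

Things in the scene. Friction and masses are not known exactly. Their poses are not given: they have to be found in the camera images.
- roller_mid (a point): Centre of the brass film guide roller standing on the small round stage, 30 mm above its underside. A waisted spool 60 mm tall: boss 24 mm across up to 5 mm; lower flange 34 mm across from 5 to 14 mm; waist about 22 mm; upper flange 28 mm across from 46 to 55 mm; 16 mm stub to 60 mm. The start is 14 to 21 mm off the middle of the stage, in any direction.
- roller: The same brass roller; origin at the centre of its underside (foot of the 24 mm boss), z axis up along the roller. Loose, 0.1 to 0.2 kg, friction about 0.5 to 0.7 on the stage: pushed at the lower flange it slides, pushed higher than about 15 mm above its underside it tips.
- stage_center (a point): Middle of the top face of the small round measuring stage, which is fixed to the table: 72 mm across, 40 mm tall, aluminium, flat black top. A white ring is marked on the top, concentric, 44 mm inner and 49 mm outer diameter: a centred roller's 34 mm flange leaves a 5 mm gap to it all round.
- button_top (a point): Middle of the top of the green push button, 28 mm across, on the grey measuring box (90 by 90 mm, 40 mm tall, fixed, with a small blank display). The button stands 22 mm above the box's top in a 44 mm black collar that is 12 mm tall; it is pressed straight down.
- button (a joint): Travel of the green button in m: 0 released, 0.006 fully down. It is spring-loaded: starts to give at about 1.5 N, fully down at about 5 N, comes back up when let go.
- spare_roller: silver guide roller of the same shape as the brass one, standing upright on the table, 34 mm across, 60 mm tall; a bystander. Origin: centre of its underside
- film_can: round yellow film can with lid, 76 mm across, 34 mm tall; a bystander. Origin: centre of its underside
- white_reel: flat white film reel lying on the table, 110 mm across, 16 mm tall; a bystander. Origin: centre of its underside
- grey_reel: flat grey film reel lying on the table, 100 mm across, 16 mm tall; a bystander. Origin: centre of its underside
- lens: black camera lens standing upright on its steel mount, 52 mm across, 60 mm tall; a bystander. Origin: centre of its underside
- lens_cap: black lens cap, a disc 40 mm across, 10 mm tall, lying between the stage and the measuring box; a bystander. Origin: centre of its underside
- screwdriver: red-handled screwdriver lying on the table, 160 mm long, under 35 mm tall; a bystander. Origin: below the middle of its length, on the table
Not all that is in view belongs to the job. Leave any brown or red look-alike of the part that bears button_top alone.

How it is judged:
By the outcome, as a careful person would: the job done as asked, in the order asked, and still so for the second after the job is handed in, with the robot touching nothing.
It also fails if it takes over 51 s, if anything falls off the work surface, if the arm or the gripper's body presses on something with over 40 N, if the wrist force passes 120 N, or if a joint passes its speed limit or range.

## Working session

There is one attempt and no reset: what is moved stays moved. The work goes in short steps, Python scripts to look and compute and a shell command to move; the robot and the scene stay as the last step left them, time stands still between calls to the robot, and variables do not carry over. Pictures are saved under pics/ and viewed, and the job is handed in when it is done.

```bash
ls; mkdir -p pics; cat > h.py <<'E'
import numpy as np, cv2
from workcell import get_state, vision, workorder, silhouettes, tip_of
def save(p,name,crop=None,scale=1):
    im=p["pixels"][:,:,::-1]
    if crop: c0,r0,c1,r1=crop; im=im[r0:r1,c0:c1]
    if scale!=1: im=cv2.resize(im,None,fx=scale,fy=scale,interpolation=cv2.INTER_CUBIC)
    cv2.imwrite("pics/"+name,im)
def ray(p,uv):
    K=p["mtx"]; x=(uv[0]-K[0,2])/K[0,0]; y=(uv[1]-K[1,2])/K[1,1]
    d=np.array([x,-y,-1.]); T=p["T"]; return T[:3,3],T[:3,:3]@d
def at_z(p,uv,z):
    o,d=ray(p,uv); return o+d*(z-o[2])/d[2]
def at_depth(p,uv):
    o,d=ray(p,uv); return o+d*p["depth"][int(round(uv[1])),int(round(uv[0]))]
def proj(p,X):
    T=p["T"]; c=T[:3,:3].T@(np.asarray(X)-T[:3,3]); K=p["mtx"]
    return K[0,0]*c[0]/-c[2]+K[0,2], K[1,1]*(-c[1])/-c[2]+K[1,2]
E
python3 - <<'E'
from h import *
np.set_printoptions(precision=4,suppress=True)
print(get_state())
for n in ["top","side"]:
    p=vision.read_camera(n); save(p,n+"0.png"); print(n,[k for k in p],p["mtx"],p["T"])
    for l in ["roller_mid","stage_center","button_top","spare_roller","lens_cap","lens","film_can","white_reel","grey_reel","screwdriver"]:
        r=tip_of(p,l); print(l,[(np.round(x["location"],1),round(x["confidence"],2),at_depth(p,x["location"]) ) for x in r[:3]])
E
```

```text
pics
{'clock': 0.0, 'joint_pos': array([-1.3526,  0.314 ,  0.0449,  1.3036, -0.    ,  1.4312]), 'qvel': array([-0.0011, -0.0021,  0.0016, -0.0026,  0.0008, -0.0007]), 'tau': array([ -0.0004, -48.0631,  29.8533,   0.0194,  -0.0002,   0.    ]), 'tcp_pos': array([ 0.2012, -0.5381,  0.2304]), 'orientation': array([-0.0009,  0.984 ,  0.1779, -0.    ]), 'wrist_force': array([ 0.532 , -0.1605, -0.5912]), 'ft_torque': array([-0.0391, -0.0196,  0.0115]), 'finger_gap': 0.08512037607172834}
top ['pixels', 'depth', 'mtx', 'T', 'shot'] [[348.1094   0.     260.0285]
 [  0.     348.1094 190.5184]
 [  0.       0.       1.    ]] [[-0.1438  0.9645 -0.2214  0.3274]
 [-0.9896 -0.1398  0.0337  0.0115]
 [ 0.0016  0.224   0.9746  0.8991]
 [ 0.      0.      0.      1.    ]]
roller_mid [(array([321. , 165.3]), 0.72, array([ 0.5499, -0.1702,  0.0978]))]
stage_center [(array([325.3, 169.2]), 0.65, array([ 0.5476, -0.1864,  0.0648]))]
button_top [(array([318.7, 168.4]), 0.69, array([ 0.549 , -0.1681,  0.0759])), (array([101.4, 146.2]), 0.67, array([0.688 , 0.363 , 0.0659])), (array([189.3, 195.1]), 0.6, array([
[... 1297 characters left out ...]
 array([0.528 , 0.1539, 0.064 ])), (array([ 95.2, 257.5]), 0.46, array([0.6832, 0.3709, 0.0639]))]
spare_roller [(array([144.5, 222. ]), 0.49, array([0.7179, 0.2122, 0.0179]))]
lens_cap [(array([237.2, 209.6]), 0.43, array([0.5561, 0.0163, 0.0113])), (array([320.5, 151. ]), 0.34, array([ 0.5168, -0.3684,  0.0007]))]
lens [(array([147.1, 302.6]), 0.91, array([0.5171, 0.3614, 0.0349]))]
film_can [(array([226.4, 164.2]), 0.93, array([ 0.6921, -0.0914,  0.0336]))]
white_reel []
grey_reel [(array([235.4, 353.4]), 0.81, array([0.3029, 0.3159, 0.0158]))]
screwdriver [(array([322.4, 151.1]), 0.75, array([ 0.5121, -0.373 , -0.0002])), (array([225.5, 164.9]), 0.18, array([ 0.6967, -0.0919,  0.0279]))]
```

```bash
python3 - <<'E'
from h import *
for n,c in [("top",(280,130,360,210)),("side",(240,110,330,200))]:
    p=vision.read_camera(n); save(p,n+"1.png",c,6)
E
```

```text
(no output)
```

View pics/top0.png

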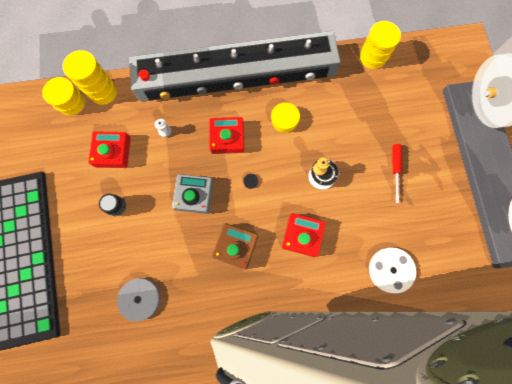

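View pics/side0.png

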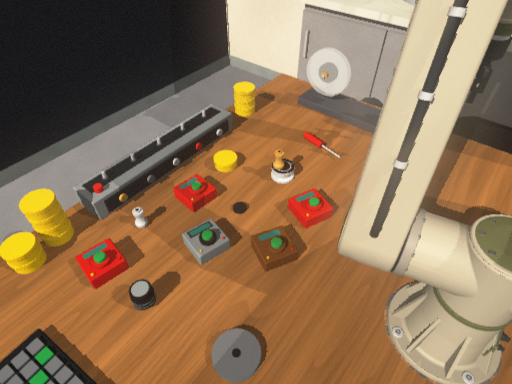

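View pics/top1.png

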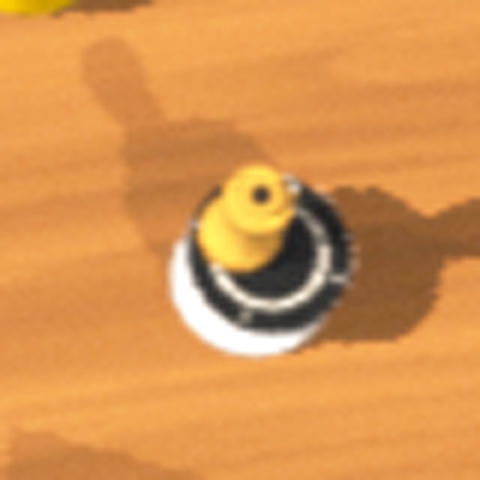

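View pics/side1.png

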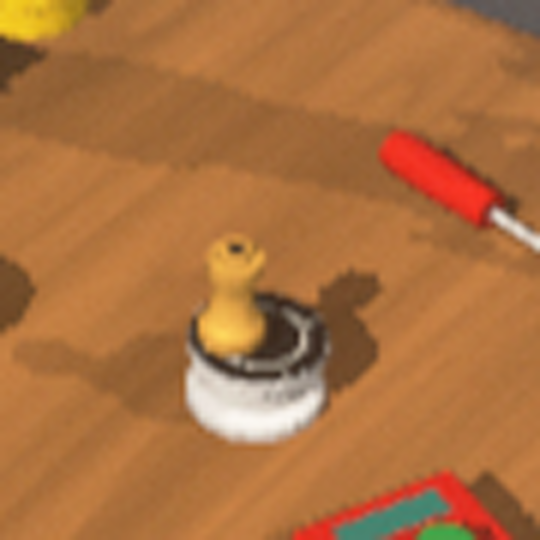

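Candidates, in top-view pixels:
- **Brass roller:** (321,165) on the stage. The silver spare at (163,128) is not it.
- **Measuring box:** the grey one at (192,194) fits the description. The red boxes at (109,149), (227,134) and (303,235) and the brown one at (235,246) are look-alikes.

The stage ring centre is near (325,171).

```bash
python3 - <<'E'
from h import *
np.set_printoptions(precision=4,suppress=True)
p=vision.read_camera("top")
save(p,"top2_box.png",(150,155,230,235),6)
print("stage",at_z(p,(325.3,170.8),.04),"stub",at_z(p,(323.3,162.5),.1), "btn",at_z(p,(189.5,195.5),.062))
q=vision.read_camera("side")
print("stage",at_z(q,(240+260/6,110+335/6),.04),"stub",at_z(q,(240+236/6,110+247/6),.1),"btn",at_z(q,(208,236),.062))
w=vision.read_camera("wrist"); save(w,"wrist0.png"); print([k for k in w],w["mtx"],w["tool_from_camera"])
E
```

```text
stage [ 0.5499 -0.1915  0.04  ] stub [ 0.5555 -0.1764  0.1   ] btn [0.53   0.1559 0.062 ]
stage [ 0.5459 -0.1893  0.04  ] stub [ 0.5555 -0.1765  0.1   ] btn [0.5241 0.1602 0.062 ]
['pixels', 'depth', 'mtx', 'tool_from_camera', 'shot'] [[297.3186   0.     254.6145]
 [  0.     297.3186 189.85  ]
 [  0.       0.       1.    ]] [[-0.0014  0.9591  0.2832  0.0727]
 [ 1.      0.0014  0.0003 -0.0003]
 [-0.0001  0.2832 -0.9591 -0.1426]
 [ 0.      0.      0.      1.    ]]
```

View pics/wrist0.png

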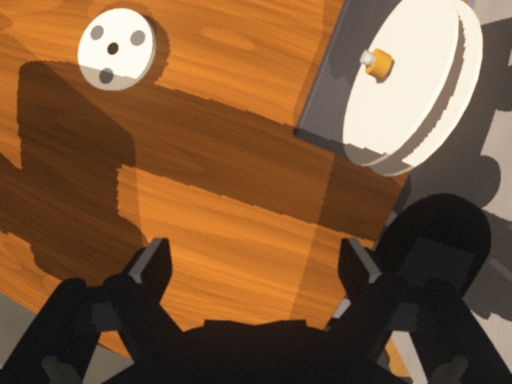

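View pics/top2_box.png

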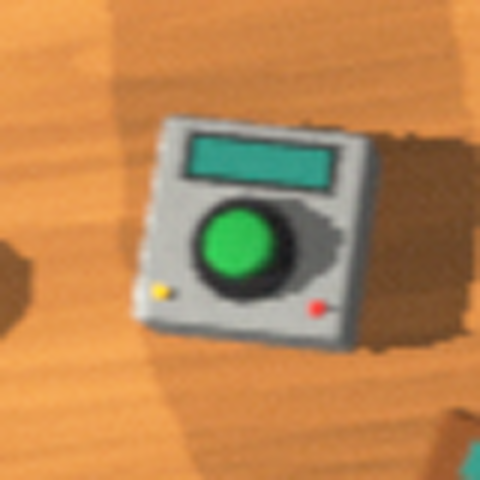

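The close crop confirms the grey box: green button, black collar, display. The roller sits about 16 mm off centre, towards (+x,+y). I'll go above the far side of the roller with the fingers nearly shut, so they can tap it towards tool +x.

```bash
python3 -m inch '[[4.2,-2.1,0,0,0,0,1.5],[4.2,-2.1,0,0,0,0,1.5],[4.2,-2.1,0,0,0,0,1.5],[4.2,-2.1,0,0,0,0,1.5],[4.2,-2.1,0,0,0,0,1.5]]' 20
python3 -m inch '[[4.2,-2.1,0,0,0,0,1.5],[4.2,-2.1,0,0,0,0,1.5],[4.2,-2.1,0,0,0,0,1.5],[4.2,-2.1,0,0,0,0,1.5],[4.2,-2.1,0,0,0,0,1.5]]'
python3 -m inch '[[4.2,-2.1,0,0,0,-8.5,1.5],[4.2,-2.1,0,0,0,-8.5,1.5],[0,0,0,0,0,-8.5,1.5],[0,0,0,0,0,-8.5,1.5],[0,0,0,0,0,-8.5,1.5]]'
python3 -m inch '[[0,0,0,0,0,-8.5,1.5],[0,0,0,0,0,-8.5,1.5],[0,0,0,0,0,-8.5,1.5],[0,0,0,0,0,-8.5,1.5],[0,0,0,0,0,-8.5,1.5]]'
python3 -m inch '[[0,0,0,0,0,-8.5,1.5],[0,0,0,0,0,-8.5,1.5],[0,0,0,0,0,-8.5,1.5],[0,0,0,0,0,-8.5,1.5],[0,0,0,0,0,-8.5,1.5]]'
python3 -m inch '[[0,0,0,0,0,-8.5,1.5],[0,0,0,0,0,-8.5,1.5],[0,0,0,0,0,-8.5,1.5],[0,0,0,0,0,-8.5,1.5],[0,0,0,0,0,-8.5,1.5]]'
python3 -m inch '[[0,0,1.5,0,0,-8.5,1.5],[0,0,1.5,0,0,-8.5,1.5],[0,0,1.5,0,0,-8.5,1.5],[0,0,1.5,0,0,-8.5,1.5],[0,0,0,0,0,-8.5,1.5]]'
cat >> h.py <<'E'
from scipy.spatial.transform import Rotation as Ro
def tool():
    s=get_state(); w,x,y,z=s["orientation"]; T=np.eye(4); T[:3,:3]=Ro.from_quat([x,y,z,w]).as_matrix(); T[:3,3]=s["tcp_pos"]; return s,T
def wray(w,uv):
    K=w["mtx"]; a=np.array([(uv[0]-K[0,2])/K[0,0],(uv[1]-K[1,2])/K[1,1]]); r=np.hypot(*a)
    s=np.sinc(r/np.pi); d=np.array([a[0]*s,-a[1]*s,-np.cos(r)])
    C=w["tool_from_camera"]; return C[:3,3],C[:3,:3]@d     # in tool frame
def w_at_z(w,T,uv,z):
    o,d=wray(w,uv); o=T[:3,:3]@o+T[:3,3]; d=T[:3,:3]@d; return o+d*(z-o[2])/d[2]
def wproj(w,T,X):
    C=T@w["tool_from_camera"]; c=C[:3,:3].T@(np.asarray(X)-C[:3,3]); th=np.arctan2(np.hypot(c[0],c[1]),-c[2]); n=np.hypot(c[0],c[1])+1e-12
    K=w["mtx"]; return K[0,0]*th*c[0]/n+K[0,2], K[1,1]*th*-c[1]/n+K[1,2]
E
python3 - <<'E'
from h import *
np.set_printoptions(precision=4,suppress=True)
s,T=tool(); w=vision.read_camera("wrist"); save(w,"w1.png"); print(s["clock"],T,s["finger_gap"],s["joint_pos"])
E
```

```text
clock: 1.85
tcp_pos: [0.3623, -0.3654, 0.2315]
orientation: [0.0, 0.984, 0.178, 0.0]
wrist_force: [-0.0, -0.8, -0.3]
finger_gap: 0.0155
clock: 2.35
tcp_pos: [0.5224, -0.1932, 0.2316]
orientation: [0.0, 0.984, 0.178, 0.0]
wrist_force: [0.8, -0.7, 0.5]
finger_gap: 0.0151
clock: 2.85
tcp_pos: [0.5801, -0.1209, 0.2311]
orientation: [-0.0, 0.851, 0.526, -0.0]
wrist_force: [-0.5, 0.0, 0.2]
finger_gap: 0.0149
clock: 3.35
tcp_pos: [0.5798, -0.1217, 0.2313]
orientation: [0.0, 0.603, 0.798, -0.0]
wrist_force: [1.0, -0.4, 0.3]
finger_gap: 0.0152
clock: 3.85
tcp_pos: [0.5798, -0.1217, 0.2313]
orientation: [0.0, 0.273, 0.962, -0.0]
wrist_force: [-0.4, -0.5, 0.6]
finger_gap: 0.0152
clock: 4.35
tcp_pos: [0.5797, -0.1217, 0.2313]
orientation: [-0.0, -0.095, 0.996, -0.0]
wrist_force: [-0.5, -0.4, 0.1]
finger_gap: 0.015
clock: 4.85
tcp_pos: [0.5784, -0.1212, 0.1688]
orientation: [-0.001, -0.449, 0.894, 0.001]
wrist_force: [0.4, 0.2, 0.1]
finger_gap: 0.015
4.85 [[-0.5969 -0.8023 -0.0038  0.5784]
 [-0.8023  0.5969  0.0013 -0.1212]
 [ 0.0013  0.0038 -1.      0.1688]
 [ 0.      0.      0.      1.    ]] 0.01499288854605408 [-0.3424  0.3712 -0.0252  1.1784 -0.0001 -1.2735]
```

View pics/w1.png

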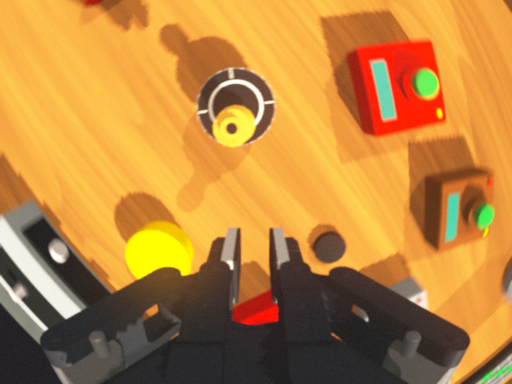

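```bash
cat >> h.py <<'E'
from scipy.optimize import minimize
def circ(w,T,c,r,z,n=60):
    a=np.linspace(0,2*np.pi,n); return np.array([wproj(w,T,[c[0]+r*np.cos(t),c[1]+r*np.sin(t),z]) for t in a])
S=8
PARTS=[[(12,0),(12,5)],[(17,5),(17,14)],[(11,14),(11,46)],[(14,46),(14,55)],[(8,55),(8,60)]]
def rmask(w,T,c):
    m=np.zeros((384,512),np.uint8)
    for pr in PARTS:
        pts=np.vstack([circ(w,T,c,r*1e-3,.04+z*1e-3,30) for r,z in pr])
        h=cv2.convexHull(np.round(pts*256).astype(np.int32).reshape(-1,1,2))
        cv2.fillConvexPoly(m,h,255,cv2.LINE_AA,8)
    return m/255.
def fit(w,T,sc=(.549,-.1905),rc=(.5555,-.1765)):
    im=w["pixels"]; hsv=cv2.cvtColor(im,cv2.COLOR_RGB2HSV)
    u,v=wproj(w,T,[sc[0],sc[1],.04]); yy,xx=np.mgrid[:384,:512]; near=np.hypot(xx-u,yy-v)<60
    # ring: bright & unsaturated
    R,G,B=[im[:,:,i].astype(float) for i in range(3)]
    mx=im.max(2).astype(float)
    # dark disc top incl ring edge: saturation low (not wood, not brass)
    brass=(hsv[:,:,1]>120)&(hsv[:,:,0]>=19)&(hsv[:,:,0]<=32)&(mx>60)&near
    white=np.clip((np.minimum(np.minimum(R,G),B)-70)/100,0,1)*near
    wb=cv2.GaussianBlur(white,(0,0),1.0)
    def cost(c):
        s=0
        a=np.linspace(0,2*np.pi,120,endpoint=False)
        p=np.array([wproj(w,T,[c[0]+.02325*np.cos(t),c[1]+.02325*np.sin(t),.04]) for t in a]).astype(np.float32)
        return -cv2.remap(wb.astype(np.float32),p[:,0].copy(),p[:,1].copy(),cv2.INTER_LINEAR).mean()
    best=min((cost([sc[0]+i*.0015,sc[1]+j*.0015]),i,j) for i in range(-6,7) for j in range(-6,7))
    s=minimize(cost,[sc[0]+best[1]*.0015,sc[1]+best[2]*.0015],method="Nelder-Mead",options=dict(initial_simplex=np.array([[0,0],[.001,0],[0,.001]])+[sc[0]+best[1]*.0015,sc[1]+best[2]*.0015],xatol=1e-5))
    ob=brass.astype(float)
    c2=lambda c: np.abs(rmask(w,T,c)-ob)[near].sum()
    b=min((c2([rc[0]+i*.002,rc[1]+j*.002]),i,j) for i in range(-5,6) for j in range(-5,6))
    x0=np.array([rc[0]+b[1]*.002,rc[1]+b[2]*.002])
    r=minimize(c2,x0,method="Nelder-Mead",options=dict(initial_simplex=np.array([[0,0],[.001,0],[0,.001]])+x0,xatol=1e-5))
    return s.x,s.fun,r.x,r.fun,ob.sum()
def overlay(w,T,sc,rc,name,half=60,S=6):
    u,v=wproj(w,T,[sc[0],sc[1],.04]); c0=max(0,int(u)-half); r0=max(0,int(v)-half)
    im=cv2.resize(np.ascontiguousarray(w["pixels"][r0:r0+2*half,c0:c0+2*half,::-1]),None,fx=S,fy=S,interpolation=cv2.INTER_CUBIC)
    im=im[:600,:800].copy()
    def d(c,r,z,col):
        p=((circ(w,T,c,r,z)-[c0,r0]+.5)*S-.5); cv2.polylines(im,[np.round(p).astype(np.int32)],True,col,1,cv2.LINE_AA)
    d(sc,.022,.04,(255,0,0)); d(sc,.0245,.04,(255,0,0)); d(sc,.036,.04,(255,0,255))
    d(rc,.017,.045,(0,255,0)); d(rc,.014,.095,(0,0,255)); d(rc,.008,.1,(0,0,255))
    cv2.imwrite("pics/"+name,im)
def look(name,**k):
    s,T=tool(); w=vision.read_camera("wrist"); sc,a,rc,b,n=fit(w,T,**k); overlay(w,T,sc,rc,name)
    R=T[:3,:3]; off=np.r_[sc-rc,0]; rel=R.T@(np.r_[rc,.045]-T[:3,3])
    print("t",s["clock"],"stage",sc.round(4),round(a,2),"roller",rc.round(4),round(b),int(n),"off mm",(-off*1e3).round(1),np.hypot(*off[:2]).round(4)*1e3)
    print("tcp",T[:3,3],"push in tool cm",(R.T@off*100).round(2),"roller in tool cm",(rel*100).round(2),"tool x",R[:,0].round(3),"F",s["wrist_force"].round(1),"gap",s["finger_gap"].round(4))
E
python3 - <<'E'
from h import *
np.set_printoptions(precision=4,suppress=True)
look("w2.png")
E
```

```text
t 4.9 stage [ 0.5492 -0.1872] -0.68 roller [ 0.5586 -0.1743] 2288 3278 off mm [ 9.4 13.  -0. ] 16.0Traceback (most recent call last):
  File "<stdin>", line 3, in <module>
  File "h.py", line 78, in look
    print("tcp",T[:3,3],"push in tool cm",(R.T@off*100).round(2),"roller in tool cm",(rel*100).round(2),"tool x",R[:,0].round(3),"F",s["wrist_force"].round(1),"gap",s["finger_gap"].round(4))
                                                                                                                                                                     ^^^^^^^^^^^^^^^^^^^^^
AttributeError: 'float' object has no attribute 'round'
```

View pics/w2.png

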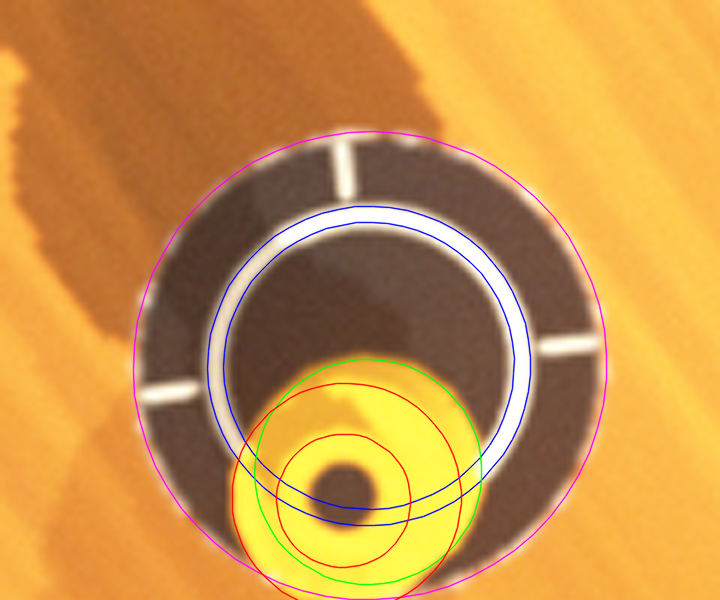

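```bash
sed -i 's/s\["finger_gap"\].round(4)/round(s["finger_gap"],4)/' h.py; python3 - <<'E'
from h import *
im=cv2.imread("pics/w1.png"); hsv=cv2.cvtColor(im,cv2.COLOR_BGR2HSV)
for n,(u,v) in dict(stub=(235,118),fl=(225,130),fl2=(243,112),fl3=(222,122),wood=(275,60),wood2=(290,160),wood3=(230,160),shadow=(190,70)).items(): print(n,hsv[v,u])
from collections import Counter
print(sorted(Counter(hsv[115:140,222:248,0].ravel()).items()))
E
```

```text
stub [ 27 180 255]
fl [ 23 180 253]
fl2 [ 25 187 254]
fl3 [ 26 189 255]
wood [ 20 176 253]
wood2 [ 17 188 247]
wood3 [ 15 188 236]
shadow [ 14 196 180]
[(np.uint8(9), 5), (np.uint8(10), 18), (np.uint8(11), 20), (np.uint8(12), 13), (np.uint8(13), 7), (np.uint8(14), 9), (np.uint8(15), 10), (np.uint8(16), 10), (np.uint8(17), 4), (np.uint8(18), 5), (np.uint8(19), 11), (np.uint8(20), 27), (np.uint8(21), 11), (np.uint8(22), 8), (np.uint8(23), 12), (np.uint8(24), 14), (np.uint8(25), 5), (np.uint8(26), 18), (np.uint8(27), 40), (np.uint8(28), 122), (np.uint8(29), 281)]
```

```bash
python3 - <<'E'
s=open('h.py').read()
s=s.replace("brass=(hsv[:,:,1]>120)&(hsv[:,:,0]>=19)&(hsv[:,:,0]<=32)&(mx>60)&near",
"""disc=np.zeros((384,512),np.uint8); cv2.fillPoly(disc,[np.round(circ(w,T,sc,.034,.04)).astype(np.int32)],1)
    brass=(hsv[:,:,0]<=32)&(mx>60)&near&(((hsv[:,:,0]>=22)&(hsv[:,:,1]>110))|((disc>0)&(hsv[:,:,1]>125)))
    brass=cv2.morphologyEx(cv2.morphologyEx(brass.astype(np.uint8),cv2.MORPH_OPEN,np.ones((3,3))),cv2.MORPH_CLOSE,cv2.getStructuringElement(cv2.MORPH_ELLIPSE,(11,11)))>0
    cv2.imwrite('pics/dbg.png',brass*255)""")
a=s.index("        s=0\n"); b=s.index("    best=min(")
s=s[:a]+"""        a=np.linspace(0,2*np.pi,90,endpoint=False); tot=0
        for r,k in ((.02325,1),(.0203,-.5),(.0262,-.5)):
            p=np.array([wproj(w,T,[c[0]+r*np.cos(t),c[1]+r*np.sin(t),.04]) for t in a]).astype(np.float32)
            tot+=k*cv2.remap(wb.astype(np.float32),p[:,0].copy(),p[:,1].copy(),cv2.INTER_LINEAR).mean()
        return -tot
"""+s[b:]
s=s.replace("white=np.clip((np.minimum(np.minimum(R,G),B)-70)/100,0,1)*near","white=np.clip((np.minimum(np.minimum(R,G),B)-90)/60,0,1)*near*(1-cv2.dilate(brass.astype(np.uint8),np.ones((3,3))))")
s=s.replace('v-v','v-v')
open('h.py','w').write(s)
E
python3 - <<'E'
from h import *
np.set_printoptions(precision=4,suppress=True)
look("w3.png",sc=(.549,-.188),rc=(.557,-.174))
E
```

```text
t 4.95 stage [ 0.5494 -0.1871] -0.51 roller [ 0.5579 -0.1756] 262 1650 off mm [ 8.5 11.5 -0. ] 14.3
tcp [ 0.5794 -0.1216  0.1707] push in tool cm [ 1.43 -0.01  0.  ] roller in tool cm [ 5.6  -1.55 12.57] tool x [-0.602 -0.799  0.   ] F [-0.4 -0.3  0.1] gap 0.0148[ WARN:0@3.588] global loadsave.cpp:1063 imwrite_ Unsupported depth image for selected encoder is fallbacked to CV_8U.
```

View pics/w3.png

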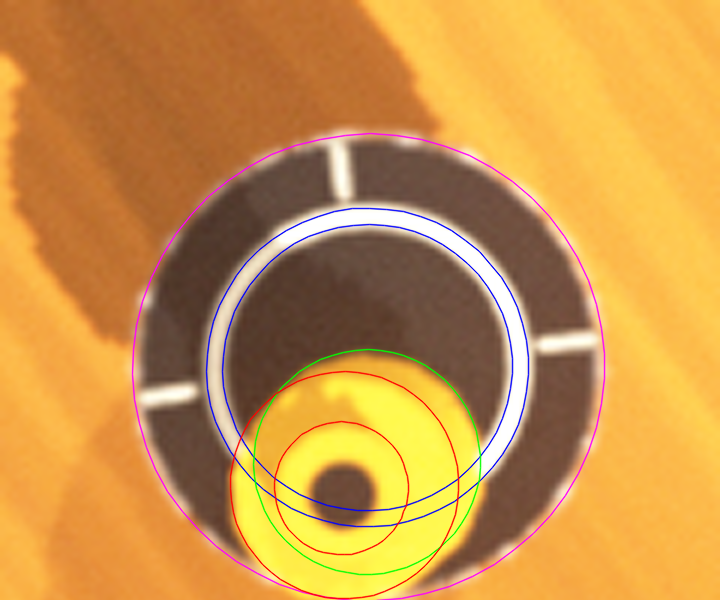

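View pics/dbg.png

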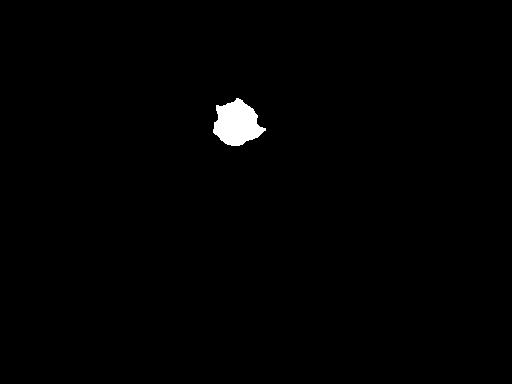

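The overlay fits to about 1 mm. The ring centre is at crop (368,367), and the roller is about 14.5 mm off, straight along tool −x. I'll go down beside the stage with the tips at z≈46 mm and line up with the roller.

```bash
python3 -m inch '[[0,-0.5,2.5,0,0,0,1.5],[0,-0.5,2.5,0,0,0,1.5],[0,-0.55,2.5,0,0,0,1.5],[0,0,2.5,0,0,0,1.5],[0,0,1.5,0,0,0,1.5]]'
python3 -m inch '[[0,0,0.5,0,0,0,1.5],[0,0,0.5,0,0,0,1.5],[0,0,0,0,0,0,1.5]]'
python3 - <<'E'
from h import *
np.set_printoptions(precision=4,suppress=True)
s,T=tool(); w=vision.read_camera("wrist"); save(w,"w4.png"); p=vision.read_camera("side"); save(p,"s4.png",(220,90,340,210),5); print(T)
E
```

```text
clock: 5.5
tcp_pos: [0.5917, -0.131, 0.0547]
orientation: [-0.0, -0.444, 0.896, 0.0]
wrist_force: [-1.0, 0.3, 0.4]
finger_gap: 0.0151
clock: 5.8
tcp_pos: [0.5925, -0.1312, 0.0466]
orientation: [0.0, -0.446, 0.895, -0.0]
wrist_force: [-0.1, 0.4, 0.1]
finger_gap: 0.015
[[-0.6027 -0.798   0.0006  0.5925]
 [-0.798   0.6027 -0.0003 -0.1312]
 [-0.0001 -0.0007 -1.      0.0466]
 [ 0.      0.      0.      1.    ]]
```

View pics/w4.png

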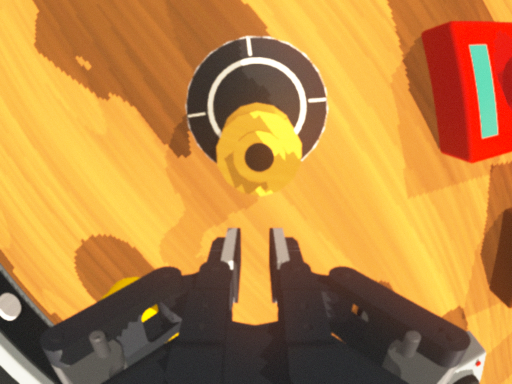

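View pics/s4.png

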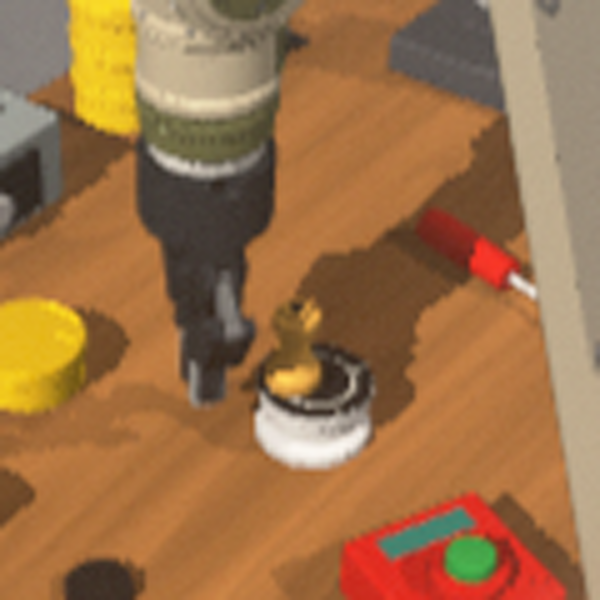

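```bash
python3 - <<'E' 2>/dev/null
from h import *
np.set_printoptions(precision=4,suppress=True)
look("w5.png",sc=(.549,-.188),rc=(.557,-.174))
E
```

```text
t 5.9 stage [ 0.5494 -0.1871] -0.66 roller [ 0.5581 -0.1749] 79 3936 off mm [ 8.7 12.2 -0. ] 15.0
tcp [ 0.5929 -0.1313  0.0473] push in tool cm [ 1.5  -0.05 -0.  ] roller in tool cm [5.57 0.16 0.23] tool x [-0.602 -0.798 -0.   ] F [-0.2 -0.5 -0.1] gap 0.015
```

View pics/w5.png

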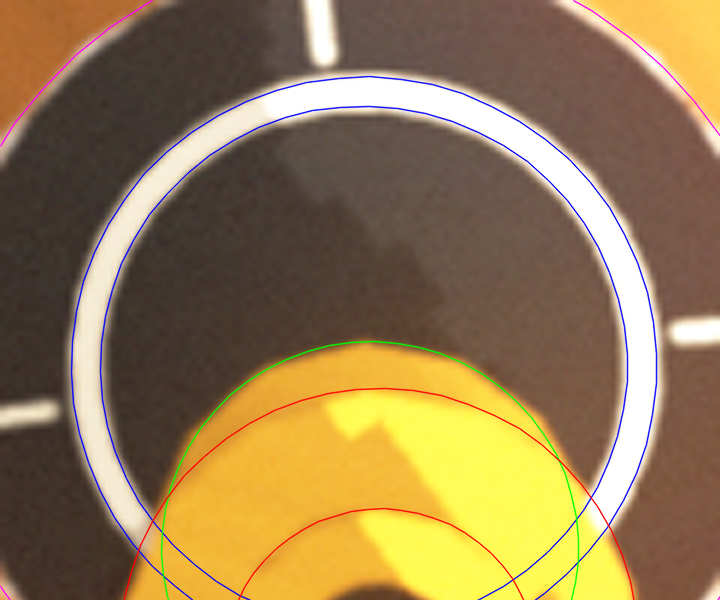

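```bash
python3 -m inch '[[0.5,0.1,0,0,0,0,1.5],[0.5,0,0,0,0,0,1.5],[0.5,0,0,0,0,0,1.5],[0.5,0,0,0,0,0,1.5],[0.2,0,0,0,0,0,1.5]]'
python3 -m inch '[[0.2,0,0,0,0,0,1.5],[0.1,0,0,0,0,0,1.5],[0.1,0,0,0,0,0,1.5],[0,0,0,0,0,0,1.5]]'
python3 - <<'E' 2>/dev/null
from h import *
np.set_printoptions(precision=4,suppress=True)
look("w6.png",sc=(.549,-.188),rc=(.557,-.174))
save(vision.read_camera("wrist"),"w6f.png")
E
```

```text
clock: 6.45
tcp_pos: [0.5777, -0.1487, 0.0464]
orientation: [-0.0, -0.446, 0.895, -0.0]
wrist_force: [0.2, 0.9, 0.1]
finger_gap: 0.015
clock: 6.85
tcp_pos: [0.5757, -0.1512, 0.0463]
orientation: [-0.0, -0.446, 0.895, -0.0]
wrist_force: [0.6, -0.3, -0.6]
finger_gap: 0.0151
t 6.85 stage [ 0.5495 -0.187 ] -0.68 roller [ 0.5583 -0.1748] 134 3559 off mm [ 8.8 12.2 -0. ] 15.100000000000001
tcp [ 0.5757 -0.1512  0.0463] push in tool cm [ 1.51 -0.03  0.  ] roller in tool cm [ 2.93 -0.02  0.13] tool x [-0.602 -0.799  0.   ] F [ 0.6 -0.3 -0.6] gap 0.0151
```

View pics/w6f.png

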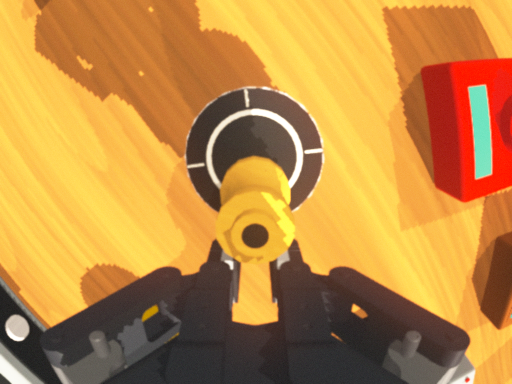

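```bash
python3 -m inch '[[0.1,0,0,0,0,0,1.5],[0.1,0,0,0,0,0,1.5],[0.1,0,0,0,0,0,1.5],[0.1,0,0,0,0,0,1.5],[0.1,0,0,0,0,0,1.5]]'
python3 -m inch '[[0.1,0,0,0,0,0,1.5],[0.1,0,0,0,0,0,1.5],[0.1,0,0,0,0,0,1.5],[0,0,0,0,0,0,1.5]]'
python3 - <<'E' 2>/dev/null
from h import *
np.set_printoptions(precision=4,suppress=True)
look("w7.png",sc=(.549,-.188),rc=(.555,-.178))
p=vision.read_camera("side"); save(p,"s7.png",(220,90,340,210),5)
E
```

```text
clock: 7.45
tcp_pos: [0.5728, -0.1552, 0.0463]
orientation: [0.0, -0.446, 0.895, 0.0]
wrist_force: [1.1, 0.3, -1.2]
finger_gap: 0.0147
clock: 7.85
tcp_pos: [0.5708, -0.1578, 0.0463]
orientation: [-0.0, -0.446, 0.895, -0.0]
wrist_force: [0.1, 0.4, 0.6]
finger_gap: 0.0148
t 7.85 stage [ 0.5495 -0.187 ] -0.68 roller [ 0.5557 -0.1783] 188 4137 off mm [ 6.2  8.8 -0. ] 10.7
tcp [ 0.5708 -0.1578  0.0463] push in tool cm [ 1.07 -0.04  0.  ] roller in tool cm [ 2.55 -0.03  0.13] tool x [-0.602 -0.799  0.   ] F [0.1 0.4 0.6] gap 0.0148
```

View pics/w7.png

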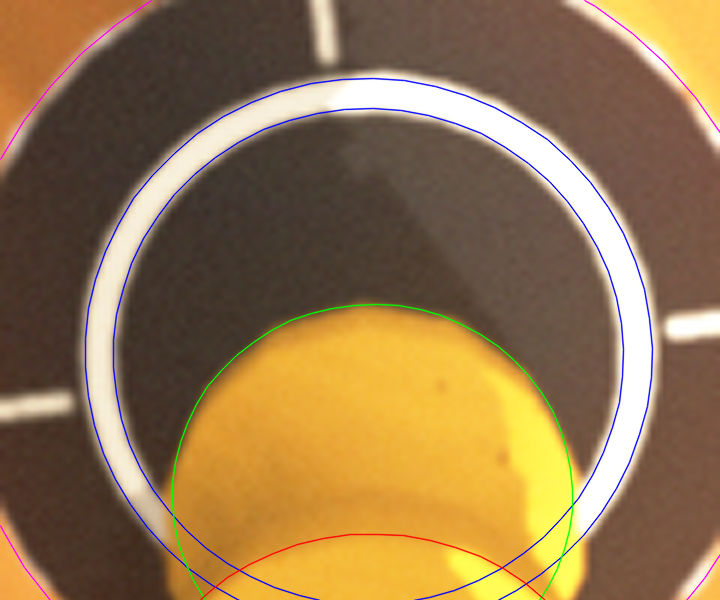

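View pics/s7.png

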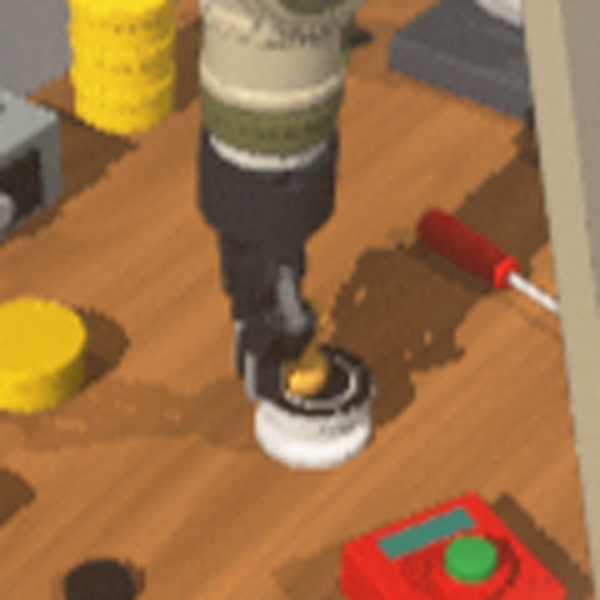

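It slides upright with under 1.5 N, and 10.7 mm remain. I'll carry on in small taps.

```bash
python3 -m inch '[[0.1,-0.01,0,0,0,0,1.5],[0.1,-0.01,0,0,0,0,1.5],[0.1,-0.01,0,0,0,0,1.5],[0.1,-0.01,0,0,0,0,1.5],[0,0,0,0,0,0,1.5]]'
python3 -m inch '[[0.1,0,0,0,0,0,1.5],[0.1,0,0,0,0,0,1.5],[0.1,0,0,0,0,0,1.5],[0.1,0,0,0,0,0,1.5],[0,0,0,0,0,0,1.5]]'
python3 - <<'E' 2>/dev/null
from h import *
np.set_printoptions(precision=4,suppress=True)
look("w8.png",sc=(.549,-.188),rc=(.551,-.185))
E
```

```text
clock: 8.45
tcp_pos: [0.5687, -0.1612, 0.0463]
orientation: [-0.0, -0.446, 0.895, -0.0]
wrist_force: [-0.7, 0.5, 0.0]
finger_gap: 0.0152
clock: 8.95
tcp_pos: [0.5663, -0.1644, 0.0463]
orientation: [-0.0, -0.446, 0.895, -0.0]
wrist_force: [-0.4, 0.6, -0.3]
finger_gap: 0.0151
t 8.95 stage [ 0.5494 -0.187 ] -0.65 roller [ 0.5512 -0.185 ] 348 5382 off mm [ 1.8  2.  -0. ] 2.7
tcp [ 0.5663 -0.1644  0.0463] push in tool cm [0.27 0.02 0.  ] roller in tool cm [ 2.56 -0.04  0.13] tool x [-0.602 -0.799  0.   ] F [-0.4  0.6 -0.3] gap 0.0151
```

View pics/w8.png

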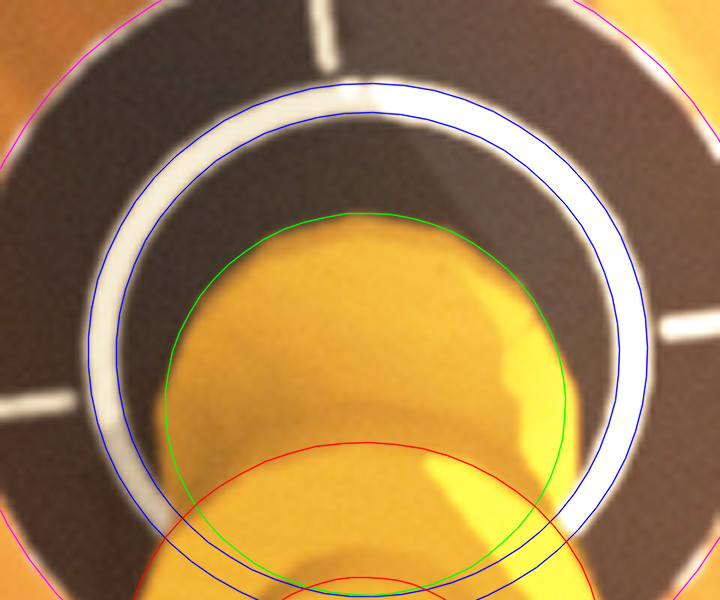

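```bash
python3 -m inch '[[0.09,0.01,0,0,0,0,1.5],[0.09,0,0,0,0,0,1.5],[0.09,0,0,0,0,0,1.5],[0,0,0,0,0,0,1.5]]'
python3 -m inch '[[-0.2,0,0,0,0,0,1.5],[-0.5,0,0,0,0,0,1.5],[-1,0,0,0,0,0,1.5],[-1.5,0,0,0,0,0,1.5],[-1,0,0,0,0,0,1.5]]'
python3 -m inch '[[0,0,-2,0,0,0,1.5],[0,0,-2,0,0,0,1.5],[0,0,-3,0,0,0,1.5],[0,0,-3,0,0,0,1.5],[0,0,0,0,0,0,1.5]]'
python3 - <<'E' 2>/dev/null
from h import *
np.set_printoptions(precision=4,suppress=True)
look("w9.png",sc=(.549,-.188),rc=(.5495,-.187))
p=vision.read_camera("top"); save(p,"t9.png",(280,130,360,210),6)
E
```

```text
clock: 9.4
tcp_pos: [0.5646, -0.1664, 0.0463]
orientation: [-0.0, -0.446, 0.895, -0.0]
wrist_force: [0.7, 1.6, -0.3]
finger_gap: 0.0149
clock: 9.9
tcp_pos: [0.591, -0.1314, 0.0464]
orientation: [0.0, -0.447, 0.895, -0.0]
wrist_force: [0.4, -0.7, -0.0]
finger_gap: 0.0148
clock: 10.4
tcp_pos: [0.5932, -0.1328, 0.1511]
orientation: [0.003, -0.447, 0.895, -0.003]
wrist_force: [1.0, 0.0, 0.5]
finger_gap: 0.0153
t 10.4 stage [ 0.5493 -0.1871] -0.79 roller [ 0.5494 -0.1865] 187 1708 off mm [ 0.1  0.6 -0. ] 0.6
tcp [ 0.5932 -0.1328  0.1511] push in tool cm [ 0.05 -0.03  0.  ] roller in tool cm [ 6.95  0.36 10.59] tool x [-0.601 -0.799 -0.002] F [1.  0.  0.5] gap 0.0153
```

View pics/w9.png

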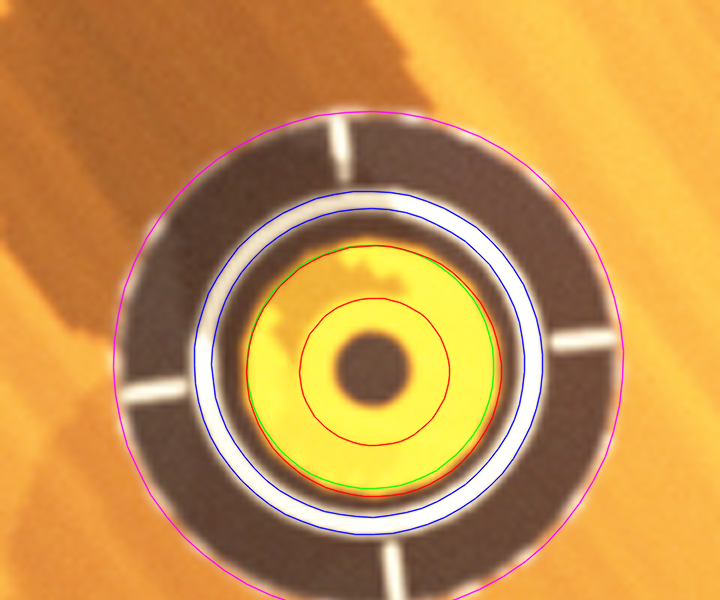

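View pics/t9.png

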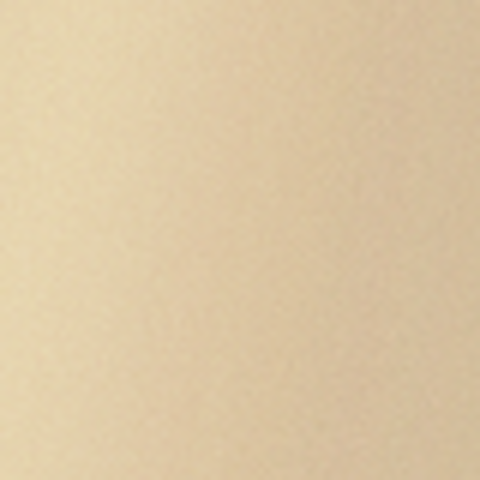

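The camera was directly overhead for this one. The flange sits clear of the ring all round, about 0.6 mm off centre, upright and released. The top view was blocked by the arm. Next is the grey box.

```bash
python3 -m inch '[[-3.3,2.85,-0.3,0,0,0,0],[-3.3,2.85,0,0,0,0,0],[-3.3,2.85,0,0,0,0,0],[-3.3,2.85,0,0,0,0,0],[-3.3,2.85,0,0,0,0,0]]'
python3 -m inch '[[-3.3,2.85,0,0,0,0,0],[-3.3,2.85,0,0,0,0,0],[-3.2,2.85,0,0,0,0,0],[0,0,0,0,0,0,0],[0,0,0,0,0,0,0]]'
python3 - <<'E' 2>/dev/null
from h import *
np.set_printoptions(precision=4,suppress=True)
s,T=tool(); w=vision.read_camera("wrist"); save(w,"b1.png")
im=w["pixels"]; hsv=cv2.cvtColor(im,cv2.COLOR_RGB2HSV)
m=((hsv[:,:,0]>50)&(hsv[:,:,0]<75)&(hsv[:,:,1]>130)).astype(np.uint8)
n,l,st,ce=cv2.connectedComponentsWithStats(m)
for i in range(1,n):
    if st[i,4]>150:
        X=w_at_z(w,T,ce[i],.062); print(ce[i],st[i],X,(T[:3,:3].T@(X-T[:3,3])*100).round(2))
print(T,s["finger_gap"],[ (r["location"],r["confidence"],w_at_z(w,T,r["location"],.062)) for r in tip_of(w,"button_top")])
E
```

```text
clock: 11.0
tcp_pos: [0.5741, 0.0867, 0.1475]
orientation: [-0.001, -0.446, 0.895, 0.001]
wrist_force: [-0.1, -1.1, 0.9]
finger_gap: 0.0
clock: 11.5
tcp_pos: [0.5649, 0.2156, 0.1475]
orientation: [-0.001, -0.448, 0.894, 0.0]
wrist_force: [1.4, -0.3, -1.0]
finger_gap: 0.0
[242.0138 113.3442] [ 224   96   37   36 1011] [0.5338 0.158  0.062 ] [ 6.45 -0.98  8.56]
[ 48.6568 128.243 ] [ 37 115  24  28 539] [0.6769 0.0532 0.062 ] [  6.26 -18.72   8.54]
[483.0988 308.6628] [475 299  17  20 172] [0.4225 0.5177 0.062 ] [-15.67  29.5    8.55]
[462.6773 311.8864] [454 302  19  21 220] [0.4517 0.4914 0.062 ] [-15.31  25.58   8.55]
[[-0.5995 -0.8004 -0.0028  0.5649]
 [-0.8004  0.5995 -0.0011  0.2156]
 [ 0.0026  0.0015 -1.      0.1475]
 [ 0.      0.      0.      1.    ]] 3.9373318400861914e-05 [([343.5, 259.8], 0.67, array([0.5378, 0.3134, 0.062 ])), ([243.9, 112.1], 0.64, array([0.532 , 0.1581, 0.062 ])), ([43.1, 130.6], 0.64, array([0.6838, 0.05  , 0.062 ]))]
```

View pics/b1.png

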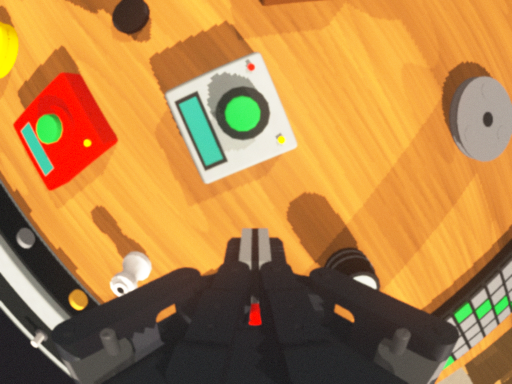

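The white-grey box's button is at (242,113) in the wrist view. That gives world (0.534, 0.158), which agrees with the top and side cameras. The red box at (48,128) is left alone.

```bash
python3 -m inch '[[3.2,-0.5,0,0,0,0,0],[3.2,-0.5,0,0,0,0,0],[0,0,3,0,0,0,0],[0,0,3,0,0,0,0],[0,0,0.5,0,0,0,0]]'
python3 -m inch '[[0,0,0,0,0,0,0],[0,0,0,0,0,0,0]]'
python3 - <<'E' 2>/dev/null
from h import *
np.set_printoptions(precision=4,suppress=True)
s,T=tool(); w=vision.read_camera("wrist"); save(w,"b2.png"); p=vision.read_camera("side"); save(p,"b2s.png",(150,170,270,290),5); print(T,s["wrist_force"])
print(wproj(w,T,[.5337,.158,.062]))
E
```

```text
clock: 12.1
tcp_pos: [0.533, 0.155, 0.081]
orientation: [-0.003, -0.445, 0.896, 0.001]
wrist_force: [-0.7, 0.1, 0.1]
finger_gap: 0.0001
clock: 12.3
tcp_pos: [0.5365, 0.1569, 0.0853]
orientation: [0.001, -0.446, 0.895, -0.0]
wrist_force: [-0.5, 0.4, 0.0]
finger_gap: -0.0001
[[-0.6026 -0.7981  0.0012  0.5365]
 [-0.7981  0.6026  0.0001  0.1569]
 [-0.0008 -0.001  -1.      0.0853]
 [ 0.      0.      0.      1.    ]] [-0.5205  0.3761  0.0289]
(np.float64(259.94876904990093), np.float64(223.88723327781872))
```

View pics/b2.png

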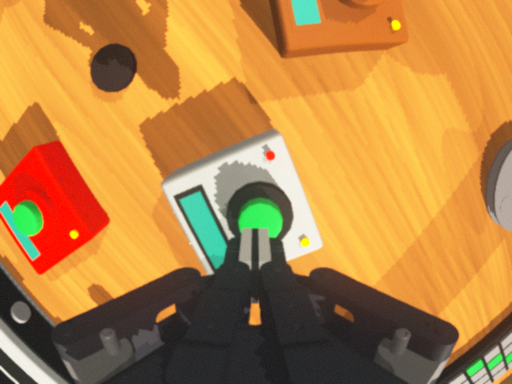

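View pics/b2s.png

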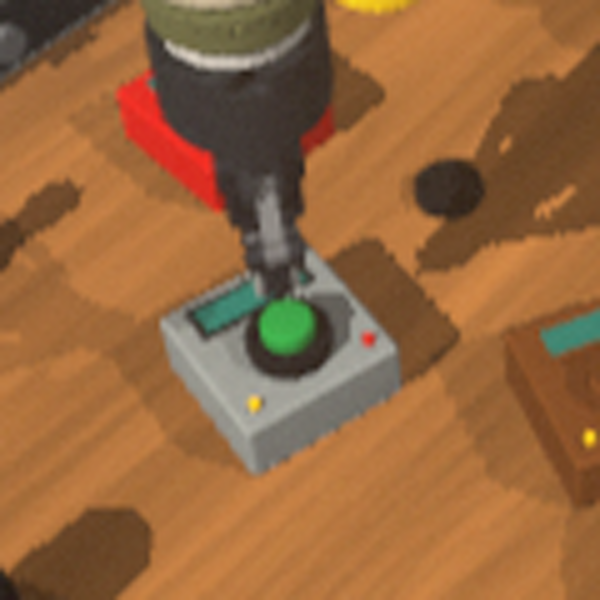

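```bash
python3 -m inch '[[0.15,0.2,1,0,0,0,0],[0,0,1,0,0,0,0],[0,0,0.2,0,0,0,0],[0,0,0.1,0,0,0,0],[0,0,0,0,0,0,0]]'
python3 -m inch '[[0,0,0.1,0,0,0,0],[0,0,0.1,0,0,0,0],[0,0,0.1,0,0,0,0],[0,0,0,0,0,0,0]]'
python3 -m inch '[[0,0,0.1,0,0,0,0],[0,0,0,0,0,0,0]]'
```

```text
clock: 12.9
tcp_pos: [0.5326, 0.1574, 0.061]
orientation: [-0.001, -0.446, 0.895, 0.0]
wrist_force: [-1.2, 0.7, 2.4]
finger_gap: -0.0001
clock: 13.3
tcp_pos: [0.5331, 0.1574, 0.0583]
orientation: [0.0, -0.446, 0.895, 0.0]
wrist_force: [-1.8, 1.0, 3.4]
finger_gap: -0.0001
clock: 13.5
tcp_pos: [0.5331, 0.1574, 0.0573]
orientation: [0.0, -0.446, 0.895, 0.0]
wrist_force: [-3.1, 0.8, 4.1]
finger_gap: -0.0002
```

```bash
python3 -m inch '[[0,0,0.1,0,0,0,0],[0,0,0,0,0,0,0]]'
python3 -m inch '[[0,0,0.05,0,0,0,0],[0,0,0,0,0,0,0]]'
python3 -m inch '[[0,0,0.05,0,0,0,0],[0,0,0,0,0,0,0]]'
```

```text
clock: 13.7
tcp_pos: [0.5331, 0.1574, 0.0563]
orientation: [0.0, -0.446, 0.895, 0.0]
wrist_force: [-2.2, 0.6, 5.9]
finger_gap: -0.0001
clock: 13.9
tcp_pos: [0.5332, 0.1574, 0.0561]
orientation: [0.0, -0.446, 0.895, -0.0]
wrist_force: [-3.0, 0.7, 6.7]
finger_gap: 0.0007
clock: 14.1
tcp_pos: [0.5332, 0.1574, 0.056]
orientation: [0.0, -0.446, 0.895, -0.0]
wrist_force: [-4.7, -0.5, 8.8]
finger_gap: -0.0005
```

```bash
python3 -m inch '[[0,0,0.05,0,0,0,0],[0,0,0.05,0,0,0,0],[0,0,0,0,0,0,0],[0,0,0,0,0,0,0]]'
python3 -c "
from h import *
p=vision.read_camera('side'); save(p,'b3s.png',(150,170,270,290),5)"
python3 -m inch '[[0,0,-0.3,0,0,0,0],[0,0,-0.5,0,0,0,0],[0,0,-2,0,0,0,0],[0,0,-4,0,0,0,0],[0,0,-4,0,0,0,0]]'
python3 -m inch '[[-3.2,2.8,-1,0,0,0,0],[-3.2,2.8,0,0,0,0,0],[0,0,0,0,0,0,0],[0,0,0,0,0,0,0]]'
python3 - <<'E' 2>/dev/null
from h import *
np.set_printoptions(precision=4,suppress=True)
s,T=tool(); print(s["wrist_force"])
w=vision.read_camera("wrist"); save(w,"e1.png"); p=vision.read_camera("top"); save(p,"e1t.png");q=vision.read_camera("side"); save(q,"e1s.png")
save(q,"e1sb.png",(150,170,270,290),5)
E
```

```text
clock: 14.5
tcp_pos: [0.5332, 0.1574, 0.0559]
orientation: [0.0, -0.446, 0.895, -0.0]
wrist_force: [-5.3, -0.6, 16.0]
finger_gap: -0.0
clock: 15.05
tcp_pos: [0.5327, 0.157, 0.1623]
orientation: [-0.001, -0.446, 0.895, 0.0]
wrist_force: [0.4, 0.3, -0.6]
finger_gap: -0.0004
clock: 15.45
tcp_pos: [0.5268, 0.2428, 0.1717]
orientation: [-0.0, -0.447, 0.894, -0.0]
wrist_force: [0.2, -0.6, -0.7]
finger_gap: -0.0001
[ 0.1872 -0.6045 -0.6877]
```

View pics/b3s.png

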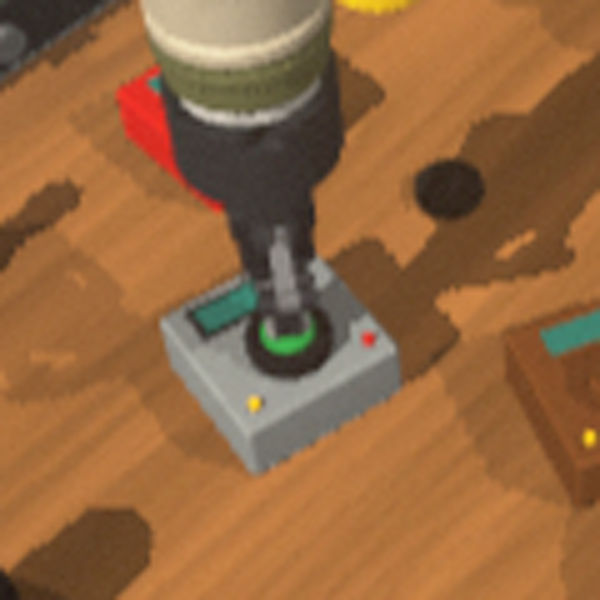

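View pics/e1t.png

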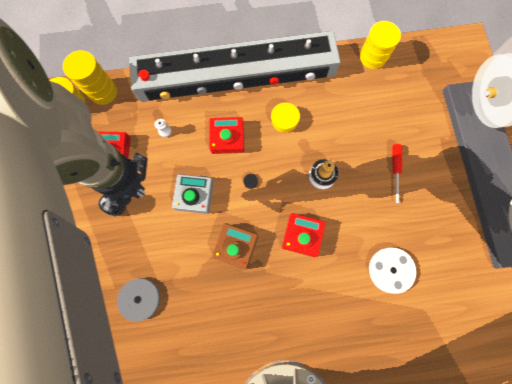

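View pics/e1sb.png

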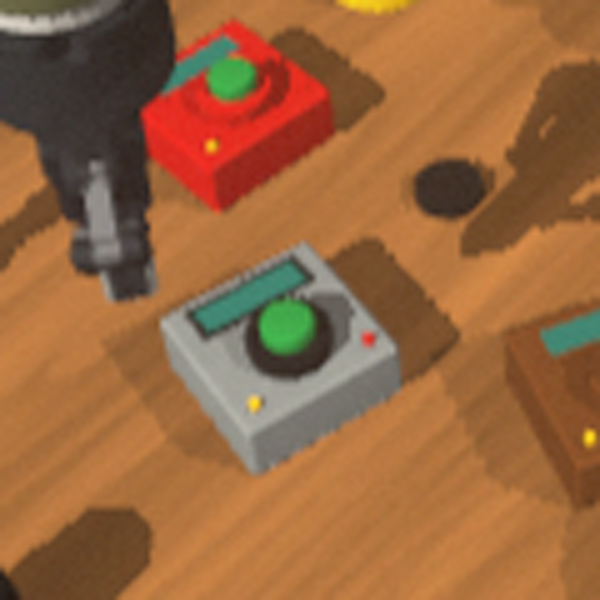

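View pics/e1s.png

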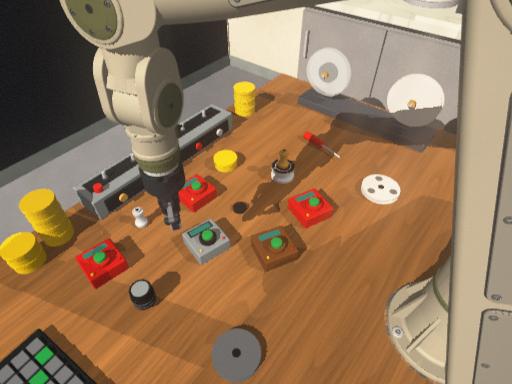

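```bash
python3 -c "
import cv2
a=cv2.resize(cv2.imread('pics/e1t.png')[130:210,280:360],None,fx=5,fy=5,interpolation=2)
b=cv2.resize(cv2.imread('pics/e1s.png')[120:200,240:320],None,fx=5,fy=5,interpolation=2)
cv2.imwrite('pics/e2.png',cv2.hconcat([a,b]))"
```

```text
(no output)
```

View pics/e2.png

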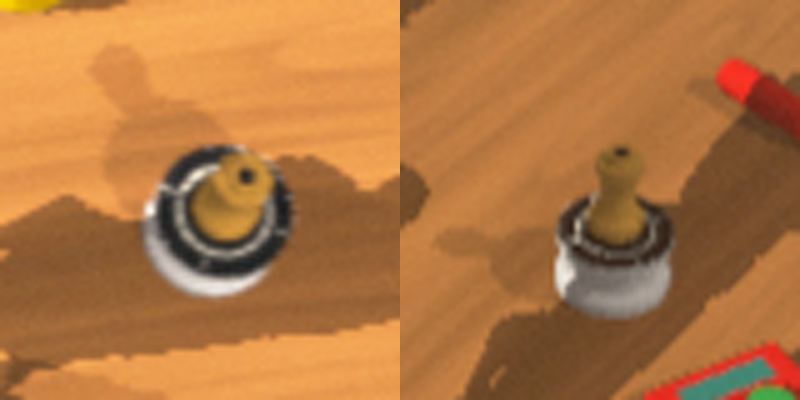

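The roller stands upright inside the ring in both views. The button is back up and the gripper is clear.

```bash
python3 -c "
from h import *
print(workorder.hand_in())"
```

```text
the job is handed in; nothing more can be done
None
```

The job is done and handed in at about 15.6 s of the 51 s allowed; the hand-in reported no verdict.

- **Roller:** I tapped the brass roller at its lower flange in steps of about 1 mm, with wrist-force readings under 2 N. It slid about 15 mm and ended about 0.6 mm off centre, upright and released. The wrist camera directly overhead, just after I backed off, showed a clear gap to the ring all round. The last top and side pictures, taken after the press, also show it upright inside the ring.
- **Button:** I pressed the green button on the grey box until it stopped moving, about 6 mm down (z 0.062 to 0.056 m) at 16 N. I then let it go, and the side camera shows it back up.
- **Rest of the table:** Everything I could see in the last top and side pictures was where it started, and the gripper was touching nothing.

**Checks that failed or disagreed:** The arm blocked the top view right after centring, so that check relied on the wrist camera alone. The first fit of the roller's position was off because its colour mask included the wood; I corrected it before moving. While pressing, I also read a sideways force of up to about 5 N, but nothing shifted visibly.

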